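# Let the weight of a cheese press down by its ratchet pawl

## Task

Let the weighted ram of the cheese press all the way down onto the mould: take the release bar from its rest, bring its steel tip up under the pawl's finger, lift the pawl off the ratchet wheel and hold it off until the ram has sunk onto the follower. The pawl is slender, so lift it by feel, gently, and do not force it against its stop; keep the gripper itself off the press and do not disturb the mould or the things round about. Then let the pawl drop back and lay the bar back in its rest as it lay.

Things in the scene. Friction and masses are not known exactly. Their poses are not given: they have to be found in the camera images.
- press_base (a point): Cheese press, fixed: wooden board 180 mm deep (x, from -105 to 75), 250 wide (y), two posts, a crosshead clamped between them and, before it, a toothed ratchet wheel 72 mm across. Point: on the worktop under the ram; x runs from the press's front (towards the robot) to its back, y to the left seen from the front, z up. In front of the pawl all is open. Highest: the T-handle, up to 335 mm.
- below_finger (a point): Spot on the board plumb below the middle of the pawl's finger, a flat steel tab (62 mm long in y, 18 deep in x, 7 thick) sticking out to the right of the wheel. At rest its underside is 212 to 236 mm above this spot: the crosshead is clamped at a different height each time and nothing reports it, so feel for it from below. 36 mm under it and 20 mm behind its middle are free. Axes as press_base.
- foot (a point): Centre of the underside of the ram's foot, a steel disc 72 mm across, 30 thick. The ram (0.6 to 0.9 kg) hangs on the ratchet over the mould and slides only vertically. While the pawl is held clear of the wheel it sinks by itself at 12 to 22 mm/s, slowed by a damper; if the pawl drops back it stops at the next tooth (every 7 mm).
- follower (a point): Centre of the top of the follower, a wooden disc 83 mm across, 9 mm below the rim of the white mould (96 mm across, 70 high, loose, 0.6 kg) that stands under the ram. The ram is down when the foot rests on it, 20 to 70 mm below its start.
- bar_grip (a point): Release bar, loose, 196 mm long, 90 g; point on its axis in the wooden handle, where it is best grasped from above. x runs along the bar to its steel tip, z up as it lies. Handle: 96 mm long (74 mm behind this point to 22 before it), 16 wide (y), 22 high (z), flat sides; then a round steel rod 8 mm across up to the tip. It can tilt a little in the grip when loaded.
- bar_tip (a point): The round end of the bar's steel rod, on its axis, 122 mm from bar_grip along the bar's x. Under the finger the rod meets 2 to 5 N (pawl spring and load). The pawl clears the wheel when the finger's middle has risen 12 mm from rest; a stop ends its travel at 14 mm, and the force then climbs by 2 to 5 N per mm. Over 9 N between bar and press is too much. Let go, the pawl springs down.
- rest_seat (a point): Rest of the bar, fixed: wooden foot 150 x 60 x 10 mm with two steel brackets, open upward: a saddle under the handle's rear (22 mm between flared cheeks, 56 mm behind this point, 66 high) and a vee under the rod (67 mm before this point, 24 wide at its top, 70 high). Point: where bar_grip lies when the bar is in it (within 6 mm), 60 mm above the worktop; axes as the bar's there.
- spice_jar: A bystander: spice jar, 47 mm across, 98 mm high; origin at the centre of its underside.
- mug: A bystander: white mug, 83 mm across, 93 mm high; origin at its underside.
- tin: A bystander: food tin, 75 mm across, 58 mm high; origin at the centre of its underside.
There are look-alikes about, which are no part of the job. Of the things that look like the part that bears bar_grip, the larger one is meant.

How it is judged:
On the way, in this order (a step that is already met when the one before it is completed fails the run):
1. the ram sinks while the bar holds the pawl up (contact force between bar and press above 0.5 N and distance of foot from where it was at the start of the episode above 0.0085 m and z of foot in the frame of follower above 0.004 m), for 0.1 s.
2. the ram's foot has come down onto the follower (z of foot in the frame of follower below 0.002 m), for 0.2 s.
At the end, for the whole second after the job is handed in: The ram's foot rests on the follower (within 2 mm of it, centred within 6 mm), and the bar lies at rest in both brackets of its rest, within 20 mm of its place, tip the same way as before, and in line with the rest (0.1 rad) (z of foot in the frame of follower below 0.002 m and horizontal distance between foot and follower below 0.006 m and distance between bar_grip and rest_seat below 0.02 m and angle between the x axis of bar_grip and the x axis of rest_seat, either way round below 0.1 rad and x of bar_tip in the frame of rest_seat above 0.1 m and contact force between bar and bar_rest above 0.2 N and linear speed of bar below 0.02 m/s); the robot touches nothing.
It fails at once if the bar is forced against the pawl or any other part of the press (over 9 N) (contact force between bar and press above 9 N).
It fails at once if the gripper or arm presses on the press (over 1.5 N) (contact force between any of the fingers, the arm and press above 1.5 N).
It fails at once if the mould is shifted more than 8 mm (distance of follower from where it was at the start of the episode above 0.008 m).
It fails at once if a bystander is moved more than 20 mm (distance of any of spice_jar, mug, tin from where it was at the start of the episode above 0.02 m).
It also fails if it takes over 72 s, if anything falls off the work surface, if the arm or the gripper's body presses on something with over 40 N, if the wrist force passes 120 N, or if a joint passes its speed limit or range.

## Robot

A 6-joint arm with a two-finger parallel gripper is mounted at the origin on the work surface; the furniture and walls round the work are solid. World frame = base frame: x ahead of the robot, y to its left, z up, the work surface at z = 0. Lengths are in m, angles in rad, forces in N, time in s.
With the tool pointing down it reaches from about 0.35 to 0.975 m from the base axis. Payload 4.9 kg.
Tool frame: the origin (TCP) lies at the very end of the fingers, on their centre line; the grasp point (between the pads) lies 19 mm behind it; x points along the fingers, y is the direction in which the jaws open and shut, and the axes are right-handed (so a half turn about x gives the same grasp; the last joint's range is limited). The gripper opens to 85 mm and grips with 20 to 120 N. Pads are 22 mm wide; open, the fingers measure 114 mm over their backs; the gripper's body (76 mm by 85 mm) begins 54 mm behind the grasp point. The pads swing forward as they close: fully open they stand 13 mm farther back than shut.
Start: joints at [-1.304, 0.053, 1.613, -0, 1.476, -0.119], TCP at [0.235, -0.579, 0.231] pointing down, gripper open.
Joint ranges: [-3.01, 3.01], [-1.01, 2.22], [0.06, 2.58], [-1.02, 4.17], [0.09, 2.62], [-3.14, 3.14]. Speed limits (rad/s): [2.57, 2.57, 3.14, 3.14, 3.14, 3.14].

## Interface

Orientations are given as a rotation vector (axis times angle).
In Python, from station import ctrl, get_image, calibration, finish_job, search_frame, cut_out, mark_of gives the robot as it stands. The module is installed in compiled form; this text tells all that it offers.
- The arm moves only by the tool arm_command, never from a script. Its argument "plan" is a list that holds one entry, the list of rows, each a list of 7 numbers: the shift along the tool's x, y, z in m, then the turn, a rotation vector about the tool's x, y, z in degrees, then the finger opening in m, from 0 to 0.0854. A call has 1 to 20 rows; each row shifts and turns the pose as measured when the row begins, along the tool's axes as they then stand; what a row does not reach is not made up. A row lasts 1/12 s, in which the tool goes at most 41.7 mm and 7.16 degrees, less where a joint would pass 70% of its speed; a pose out of reach is approached as far as the arm can. A call with a gripper value outside its range is refused whole. The fingers move at their own pace and stop on an object; "squeeze" is the grip in N (left out, the last holds). Time passes only in rows, so rows that do not move let the fingers close. It gives the time, the measured TCP pose, the force and the opening at its end, in the units of the state.
- ctrl.get_obs(): the state, without advancing time (a new reading comes with each control period).
- get_image(name): name is "scene" or "top" or "wrist"; returns the picture (480x640x3 uint8, red, green, blue); there is no depth.
- calibration(name): a dict with "fx", "fy", "cx", "cy" (pixels), "cam_to_world" (4x4, takes a point from camera to world coordinates); the wrist camera has in their place "hand_eye" (4x4, takes a point from camera to tool coordinates, whose origin is the TCP and whose axes are the tool frame's). Camera axes: x right, y down, z forward; pixel columns grow to the right and rows downward; lengths in m; the calibration is good to about 2 mm. A picture is of the moment at which its call begins: read the wrist's pose just before it. calibration takes no time and is no camera call.
- finish_job(): hands the job in, once; it reports no verdict.
Trained networks look in the newest picture that a camera, given by its name, has taken for a name from the list of things; names that differ only in an ending like _2 or _b are one class to them, and where a whole thing is asked for, a point or a joint stands for the part that bears it (a point fixed in the world has none). Each returns a list of dicts, best first, with "conf" (0 to 1); they miss things now and then, are a little off and sometimes report something else, mostly with a low value. They report only what shows in the picture. A call takes as long as a camera call. They do not tell look-alikes from the thing itself.
- search_frame(camera, thing): "at" ([x, y, z] in m, in the coordinates of the camera as it stood for that picture, good to about 4 mm: the middle of the surface that is visible of it).
- cut_out(camera, thing): "mask" (480x640 bool, what is visible of it).
- mark_of(camera, thing): "at" ([x, y, z] in m, in the coordinates of the camera as it stood for that picture, good to about 4 mm: a listed point, or the origin of a listed thing).
The state is a dict: "t": time; "q": joint angles; "dq": joint speeds; "effort": joint torques, N m; "tool_pos": TCP position; "tool_rot": TCP orientation; "contact_force": force on the tool from outside, world axes, zero at the start; "wrist_torque": the same for the moment, N m; "opening": finger opening in m.
Only numpy, scipy, OpenCV 4.12 (cv2) and the standard library are available. Lean on these libraries where they do the work, as an engineer would, in place of code of your own. Each camera call takes 0.05 s, during which the arm holds its last target. There are 200 camera calls.

## Working session

There is one attempt and no reset: what is moved stays moved. The work goes in short steps, Python scripts to look and compute and a tool call to move; the robot and the scene stay as the last step left them, time stands still between calls to the robot, and variables do not carry over. Pictures are saved under pics/ and viewed, about 8 in all and at most 12, crops included, and the job is handed in when it is done.

Besides the shell and the picture viewer there is one more tool, called after ">>>" by a JSON object that holds its "api" and its "payload". arm_command: Moves the arm, as the interface text tells. Its arguments: {"type":"object","properties":{"plan":{"type":"array","items":{"type":"array","items":{"type":"array","items":{"type":"number"}}}},"squeeze":{"type":"number"}},"required":["plan"]}

```bash
mkdir -p pics
cat > h.py <<'E'
import numpy as np, cv2
from scipy.spatial.transform import Rotation as R
from station import *
def T():
    o=ctrl.get_obs(); M=np.eye(4); M[:3,:3]=R.from_rotvec(o["tool_rot"]).as_matrix(); M[:3,3]=o["tool_pos"]; return M
def c2w(cam):
    c=calibration(cam)
    return T()@np.array(c["hand_eye"]) if cam=="wrist" else np.array(c["cam_to_world"])
def w(cam,p,M=None):
    M=c2w(cam) if M is None else M
    return M[:3,:3]@np.array(p)+M[:3,3]
def px(cam,p):
    M=np.linalg.inv(c2w(cam)); c=calibration(cam); q=M[:3,:3]@np.array(p)+M[:3,3]
    return np.array([c["fx"]*q[0]/q[2]+c["cx"],c["fy"]*q[1]/q[2]+c["cy"]])
def snap(cam,f):
    im=get_image(cam); cv2.imwrite("pics/"+f,im[:,:,::-1]); return im
E
python3 - <<'E'
from h import *
np.set_printoptions(precision=4,suppress=True)
for c in ["scene","top"]:
    M=c2w(c);snap(c,c+"0.png"); print(c,M[:3,3],M[:3,2])
    for n in ["press_base","below_finger","foot","follower","bar_grip","bar_tip","rest_seat","spice_jar","mug","tin"]:
        for d in mark_of(c,n)[:3]:
            p=w(c,d["at"],M); print(n,round(d["conf"],2),p,px(c,p).round())
o=ctrl.get_obs();print({k:o[k] for k in("t","tool_pos","tool_rot","opening","contact_force")})
E
```

```text
scene [0.0264 0.5479 0.875 ] [ 0.4933 -0.505  -0.7082]
below_finger 0.96 [ 0.6628 -0.0766  0.0232] [311. 219.]
follower 0.72 [0.687  0.0105 0.0852] [273. 212.]
bar_grip 0.7 [ 0.4367 -0.011   0.0098] [368. 297.]
bar_grip 0.7 [ 0.4824  0.2834 -0.0014] [237. 379.]
bar_grip 0.58 [ 0.4439 -0.2478  0.057 ] [440. 220.]
bar_tip 0.86 [ 0.5645 -0.2816  0.0594] [406. 186.]
bar_tip 0.76 [0.4548 0.0816 0.0075] [328. 319.]
rest_seat 0.7 [ 0.4455 -0.2516  0.0551] [440. 219.]
spice_jar 0.79 [ 0.486   0.283  -0.0001] [236. 377.]
mug 0.66 [0.6874 0.3096 0.0013] [159. 319.]
tin 0.8 [ 0.6666 -0.2758  0.0051] [369. 184.]
top [ 0.0773 -0.1487  1.3327] [ 0.3468  0.1266 -0.9293]
below_finger 0.73 [ 0.6674 -0.0836  0.0222] [368. 212.]
foot 0.57 [0.6916 0.0086 0.1298] [340. 177.]
follower 0.65 [0.6865 0.0117 0.0843] [338. 186.]
bar_grip 0.77 [ 0.4422 -0.0094  0.0103] [316. 279.]
bar_grip 0.65 [ 0.4476 -0.2526  0.0623] [408. 301.]
bar_tip 0.86 [ 0.5627 -0.288   0.0581] [433. 265.]
bar_tip 0.73 [0.4513 0.0756 0.0058] [287. 266.]
rest_seat 0.81 [ 0.4487 -0.2567  0.061 ] [409. 301.]
spice_jar 0.68 [0.4898 0.2797 0.0009] [223. 232.]
mug 0.75 [ 0.694   0.3085 -0.0014] [241. 168.]
mug 0.47 [ 0.6679 -0.0833  0.0214] [367. 212.]
tin 0.58 [ 0.6682 -0.2755  0.0017] [434. 235.]
tin 0.35 [ 0.6647 -0.0854  0.0185] [368. 213.]
{'t': 1.1, 'tool_pos': array([ 0.2352, -0.579 ,  0.2313]), 'tool_rot': array([ 2.01  ,  0.3927, -2.01  ]), 'opening': 0.085369237980636, 'contact_force': array([ 0.1125,  0.4025, -0.5207])}
```

Run:
```python
import cv2
a=cv2.imread("pics/scene0.png");b=cv2.imread("pics/top0.png")
cv2.imwrite("pics/a.png",cv2.resize(a[80:440,120:520],(800,720))[:600])
cv2.imwrite("pics/b.png",cv2.resize(b[120:345,205:505],(800,600)))
```

```text
(no output)
```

View pics/a.png

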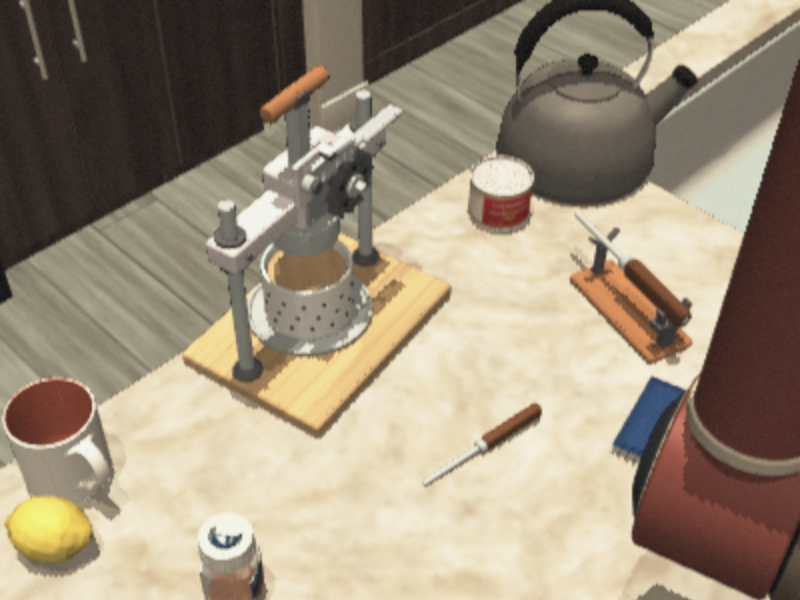

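View pics/b.png

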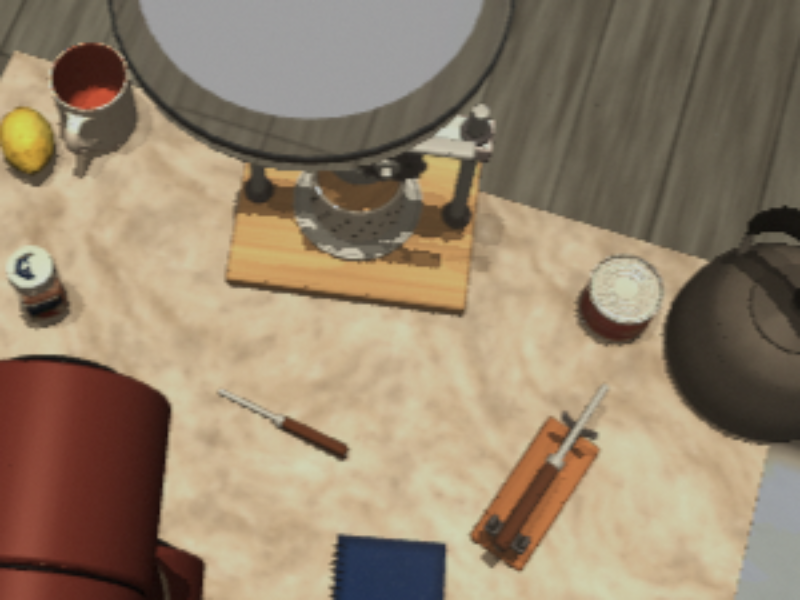

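The top-left/scene views show two candidates for the bar. One is a small tool lying loose on the worktop (scene ≈ (368,297)). The other is the bigger one in the two-bracket rest (scene ≈ (440,220)), and it fits: it is larger and lies in the bracketed rest. I'll confirm it with a wrist crop from above.

```bash
cat >> h.py <<'E'
np.set_printoptions(precision=4,suppress=True)
def ray(cam,uv,z,M=None):
    M=c2w(cam) if M is None else M; c=calibration(cam)
    d=M[:3,:3]@np.array([(uv[0]-c["cx"])/c["fx"],(uv[1]-c["cy"])/c["fy"],1]); return M[:3,3]+d*(z-M[2,3])/d[2]
def goal(pos,yaw):
    "tool down, jaw axis square to a bar of yaw; prints shift (tool) and turn (deg) options"
    M=T(); c,s=np.cos(yaw),np.sin(yaw)
    for k in (1,-1):
        x=np.array([0,0,-1.]); y=k*np.array([-s,c,0]); G=np.c_[x,y,np.cross(x,y)]
        print("shift mm",1e3*M[:3,:3].T@(np.array(pos)-M[:3,3]),"turn",np.degrees(R.from_matrix(M[:3,:3].T@G).as_rotvec()))
E
python3 - <<'E'
from h import *
M=T();print(M)
a=ray("top",(290.5,225.75),.022);b=ray("top",(379.4,237),.022);d=a-b;print("front edge",a,b,np.linalg.norm(d),"yaw",np.degrees(np.arctan2(-d[0],d[1])))
# scene board corners: left-front(crop 320,432) right-front (450,288)
a=ray("scene",(280,296),.022);b=ray("scene",(345,224),.022);d=a-b;print(a,b,np.linalg.norm(d),"yaw",np.degrees(np.arctan2(-d[0],d[1])))
goal((.446,-.2525,.25),np.arctan2(-.0325,.1175))
E
```

```text
[[ 0.      0.3764 -0.9265  0.2352]
 [ 0.     -0.9265 -0.3764 -0.579 ]
 [-1.     -0.     -0.      0.2313]
 [ 0.      0.      0.      1.    ]]
front edge [0.5592 0.1039 0.022 ] [ 0.6063 -0.1359  0.022 ] 0.24445139691986661 yaw 11.115830029025053
[0.5524 0.1172 0.022 ] [ 0.6011 -0.1204  0.022 ] 0.2425785262804861 yaw 11.589201176007034
shift mm [ -18.696  -223.1829 -318.1825] turn [-142.4299   -0.0012   -0.001 ]
shift mm [ -18.696  -223.1829 -318.1825] turn [37.5701 -0.0008  0.0009]
```

>>> {"api": "arm_command", "payload": {"plan": [[[-0.002,-0.0223,-0.0318,0,0,0,0.085],[-0.002,-0.0223,-0.0318,0,0,0,0.085],[-0.002,-0.0223,-0.0318,0,0,0,0.085],[-0.002,-0.0223,-0.0318,0,0,0,0.085],[-0.002,-0.0223,-0.0318,0,0,0,0.085],[-0.002,-0.0223,-0.0318,0,0,0,0.085],[-0.002,-0.0223,-0.0318,0,0,0,0.085],[-0.002,-0.0223,-0.0318,0,0,0,0.085],[-0.002,-0.0223,-0.0318,0,0,0,0.085],[-0.002,-0.0223,-0.0318,0,0,0,0.085],[0,0,0,6.3,0,0,0.085],[0,0,0,6.3,0,0,0.085],[0,0,0,6.3,0,0,0.085],[0,0,0,6.3,0,0,0.085],[0,0,0,6.3,0,0,0.085],[0,0,0,6.3,0,0,0.085],[0,0,0,0,0,0,0.085]]]}}

```text
t: 2.52
tool_pos: [0.456, -0.2363, 0.2533]
tool_rot: [-2.065, 0.317, 2.052]
contact_force: [-1.1, -0.2, -0.7]
opening: 0.0852
```

Run:
```python
from h import *
print(T()[:3,3])
im=snap("wrist","w1.png");M=c2w("wrist")
for n in ["bar_grip","bar_tip","rest_seat"]:
    for d in mark_of("wrist",n)[:2]: print(n,round(d["conf"],2),w("wrist",d["at"],M),px("wrist",w("wrist",d["at"],M)))
for d in cut_out("wrist","bar_grip")[:2]:
    m=d["mask"];ys,xs=np.nonzero(m);P=np.array([ray("wrist",(u,v),.062,M)[:2] for u,v in list(zip(xs,ys))[::7]])
    c=P.mean(0);v=np.linalg.svd(P-c,full_matrices=0)[2][0]; v*=np.sign(v[0]);s=(P-c)@v
    print("cut",d["conf"],len(xs),"ctr",c,"yaw",np.degrees(np.arctan2(v[1],v[0])),"ends",c+s.min()*v,c+s.max()*v,np.ptp(s))
```

```text
[ 0.456  -0.2363  0.2533]
bar_grip 0.62 [ 0.4294 -0.0106  0.0046] [136.4634 284.172 ]
bar_grip 0.56 [ 0.4422 -0.2519  0.0598] [338.1636 223.3291]
bar_tip 0.75 [ 0.5608 -0.2871  0.0594] [338.5893  81.2101]
bar_tip 0.7 [ 0.6575 -0.0764  0.016 ] [93.3486 53.8636]
rest_seat 0.62 [ 0.4423 -0.2505  0.061 ] [336.7451 223.8481]
cut 0.71 1185 ctr [ 0.4454 -0.0427] yaw 80.27926782272807 ends [ 0.4369 -0.0925] [0.4571 0.0257] 0.11986467833072059
cut 0.7 2780 ctr [ 0.4571 -0.2549] yaw -16.296967781128853 ends [ 0.3717 -0.2299] [ 0.5597 -0.2848] 0.19582007915078098
```

View pics/w1.png

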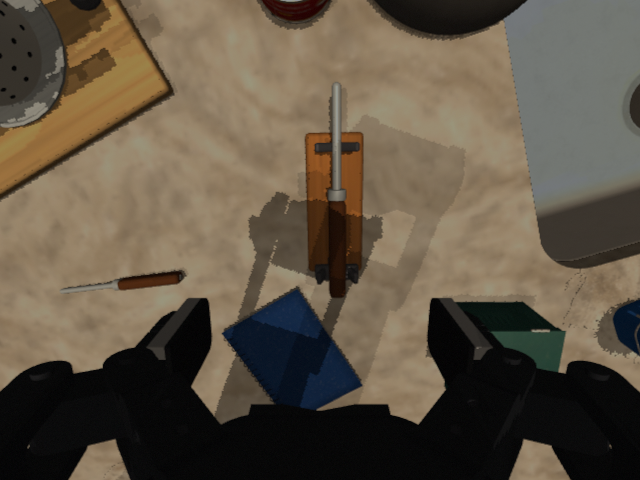

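The wrist view shows the bar in the rest at (338, 82–297), measured 196 mm long. The look-alike at (60–185, 285) is only about 120 mm long. So the one in the rest is meant.

Run:
```python
from h import *
goal((.4426,-.2507,.041),np.radians(-16.3))
```

```text
shift mm [212.1653  17.4403   9.8179] turn [179.0594  -0.0564   0.5629]
shift mm [212.1653  17.4403   9.8179] turn [-0.9397 -0.3602 -0.0361]
```

>>> {"api": "arm_command", "payload": {"plan": [[[0.01,0.0087,0.005,-0.5,-0.2,0,0.085],[0.01,0.0087,0.005,-0.5,-0.2,0,0.085],[0.025,0,0,0,0,0,0.085],[0.025,0,0,0,0,0,0.085],[0.025,0,0,0,0,0,0.085],[0.025,0,0,0,0,0,0.085],[0.025,0,0,0,0,0,0.085],[0.01,0,0,0,0,0,0.085],[0,0,0,0,0,0,0.085]]]}}

```text
t: 3.52
tool_pos: [0.4429, -0.2536, 0.0963]
tool_rot: [-2.085, 0.29, 2.071]
contact_force: [0.5, 0.3, 1.0]
opening: 0.0851
```

Run:
```python
from h import *
goal((.4426,-.2507,.041),np.radians(-16.3))
M0=T();M=c2w("wrist");get_image("wrist")
for d in cut_out("wrist","bar_grip")[:2]:
    m=d["mask"];ys,xs=np.nonzero(m);P=np.array([ray("wrist",(u,v),.062,M)[:2] for u,v in list(zip(xs,ys))[::7]])
    c=P.mean(0);v=np.linalg.svd(P-c,full_matrices=0)[2][0]; v*=np.sign(v[0]);s=(P-c)@v
    print("cut",d["conf"],len(xs),"ctr",c,"yaw",np.degrees(np.arctan2(v[1],v[0])),"ends",c+s.min()*v,c+s.max()*v,np.ptp(s))
```

```text
shift mm [55.2415 -2.9749  1.4453] turn [-179.2963    0.3664   -0.6744]
shift mm [55.2415 -2.9749  1.4453] turn [ 0.7021 -0.431  -0.2341]
cut 0.6 9477 ctr [ 0.4615 -0.256 ] yaw -16.46760921651126 ends [ 0.3687 -0.2286] [ 0.5602 -0.2852] 0.19974766725708848
cut 0.59 1451 ctr [ 0.4458 -0.0953] yaw 82.21051321468929 ends [ 0.4431 -0.1149] [ 0.4484 -0.0759] 0.03930840524378188
```

>>> {"api": "arm_command", "payload": {"plan": [[[0.012,-0.0015,0.0007,0.3,-0.2,-0.1,0.085],[0.014,-0.0015,0.0007,0.4,-0.2,-0.1,0.085],[0.014,0,0,0,0,0,0.085],[0.012,0,0,0,0,0,0.085],[0.003,0,0,0,0,0,0.085],[0,0,0,0,0,0,0.012],[0,0,0,0,0,0,0.012],[0,0,0,0,0,0,0.012],[0,0,0,0,0,0,0.012],[0,0,0,0,0,0,0.012],[0,0,0,0,0,0,0.012],[0,0,0,0,0,0,0.012],[0,0,0,0,0,0,0.012],[0,0,0,0,0,0,0.012],[0,0,0,0,0,0,0.012]]], "squeeze": 80}}

```text
t: 4.87
tool_pos: [0.452, -0.2539, 0.0511]
tool_rot: [-2.094, 0.305, 2.048]
contact_force: [-0.2, 0.6, -1.1]
opening: 0.0141
```

Run:
```python
from h import *
M=T();print(M,ctrl.get_obs()["opening"]);np.save("grasp.npy",M)
# press finger height: views
a=get_image("scene");b=get_image("top")
for c in("scene","top"):
    print(c,px(c,(.664,-.08,.25)))
cv2.imwrite("pics/f.png",cv2.resize(np.hstack([a[100:220,240:340],b[120:240,320:420]]),(800,480),interpolation=cv2.INTER_CUBIC)[:,:,::-1])
```

```text
[[ 0.0205 -0.2817 -0.9593  0.452 ]
 [-0.0097 -0.9595  0.2815 -0.2539]
 [-0.9997  0.0035 -0.0224  0.0511]
 [ 0.      0.      0.      1.    ]] 0.014087084892838858
scene [312.0236 133.5598]
top [373.7582 173.486 ]
```

View pics/f.png

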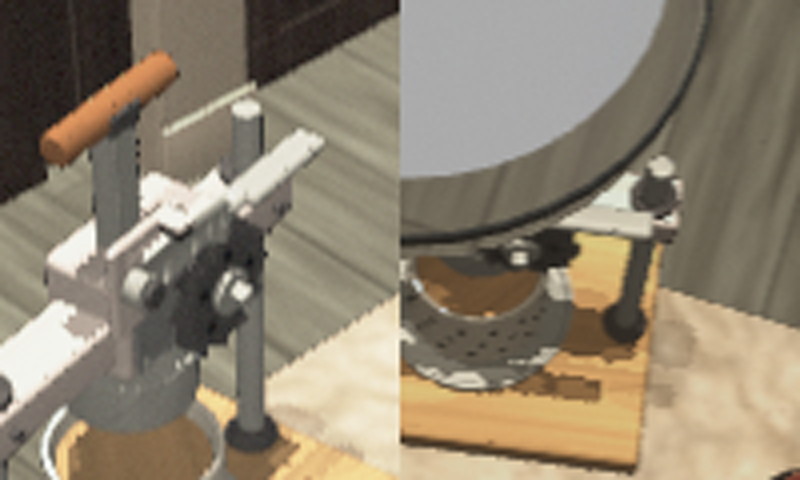

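The grasp sits about 10 mm too high and 9 mm too far forward, with opening 14 mm. I'll open, correct and regrasp.

>>> {"api": "arm_command", "payload": {"plan": [[[0,0,0,0,0,0,0.085],[0,0,0,0,0,0,0.085],[0,0,0,0,0,0,0.085],[0,0,0,0,0,0,0.085],[0,0,0,0,0,0,0.085],[0,0,0,0,0,0,0.085]]]}}

```text
t: 5.47
tool_pos: [0.4522, -0.2546, 0.0515]
tool_rot: [-2.094, 0.306, 2.047]
contact_force: [0.4, -0.4, -0.4]
opening: 0.0839
```

Run:
```python
from h import *
print(T(),ctrl.get_obs()["contact_force"])
goal((.4426,-.2510,.041),np.radians(-16.3))
u=np.array([np.cos(.197),np.sin(.197)]);l=np.array([-u[1],u[0]])
m=np.array([.664,-.08])
for z in(.23,.25,.27): print(z,px("scene",(*m,z)),px("scene",(*(m-.031*l),z)),px("scene",(*(m-.031*l-.009*u),z)))
M=c2w("wrist");snap("wrist","w2.png")
for d in cut_out("wrist","bar_grip")[:1]:
    m=d["mask"];ys,xs=np.nonzero(m);P=np.array([ray("wrist",(u,v),.062,M)[:2] for u,v in list(zip(xs,ys))[::7]])
    c=P.mean(0);v=np.linalg.svd(P-c,full_matrices=0)[2][0]; v*=np.sign(v[0]);s=(P-c)@v
    print("cut",d["conf"],len(xs),"ctr",c,"yaw",np.degrees(np.arctan2(v[1],v[0])),"ends",c+s.min()*v,c+s.max()*v,np.ptp(s))
```

```text
[[ 0.0212 -0.2825 -0.959   0.4522]
 [-0.0105 -0.9593  0.2823 -0.2546]
 [-0.9997  0.0041 -0.0233  0.0515]
 [ 0.      0.      0.      1.    ]] [ 0.3636 -0.4287 -0.3641]
shift mm [10.2269 -0.8131 10.4458] turn [179.8827  -0.3705   2.0928]
shift mm [10.2269 -0.8131 10.4458] turn [-0.1048 -1.3331 -0.236 ]
0.23 [312.0186 142.053 ] [320.749  134.4556] [324.5222 135.948 ]
0.25 [312.0236 133.5598] [320.8671 126.0064] [324.6897 127.4914]
0.27 [312.0287 124.8396] [320.9883 117.3354] [324.8617 118.8119]
cut 0.73 12048 ctr [ 0.4799 -0.2623] yaw -15.202040349669444 ends [ 0.4085 -0.2429] [ 0.5575 -0.2834] 0.15436084242753628
```

View pics/w2.png

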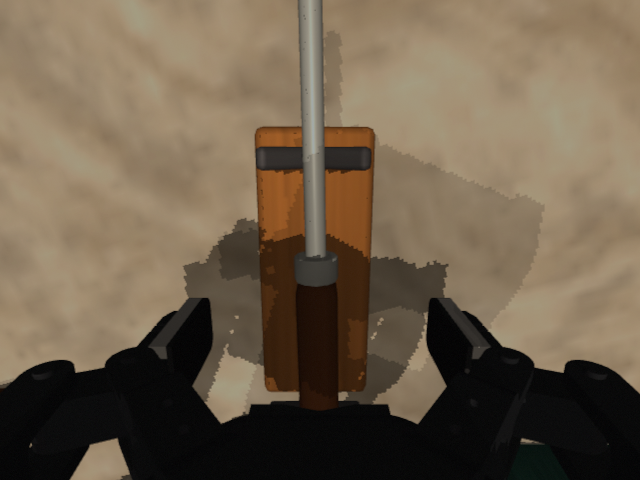

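>>> {"api": "arm_command", "payload": {"plan": [[[0,-0.0008,0.005,0,-0.7,-0.1,0.085],[0,0,0.005,0,-0.7,-0.1,0.085],[0.005,0,0,0,0,0,0.085],[0.005,0,0,0,0,0,0.085],[0,0,0,0,0,0,0.085]]]}}

```text
t: 5.98
tool_pos: [0.4418, -0.2506, 0.0406]
tool_rot: [-2.064, 0.298, 2.071]
contact_force: [-0.0, 0.8, -0.3]
opening: 0.0851
```

Run:
```python
from h import *
print(T())
goal((.4426,-.2510,.041),np.radians(-16))
```

```text
[[-0.0034 -0.2823 -0.9593  0.4418]
 [ 0.0005 -0.9593  0.2823 -0.2506]
 [-1.      0.0005  0.0034  0.0406]
 [ 0.      0.      0.      1.    ]]
shift mm [-0.4217  0.1266 -0.8991] turn [179.6012  -0.0397  -0.3072]
shift mm [-0.4217  0.1266 -0.8991] turn [-0.3986  0.196  -0.0253]
```

Good. Close and wait.

>>> {"api": "arm_command", "payload": {"plan": [[[0,0,0,0,0,0,0.01],[0,0,0,0,0,0,0.01],[0,0,0,0,0,0,0.01],[0,0,0,0,0,0,0.01],[0,0,0,0,0,0,0.01],[0,0,0,0,0,0,0.01],[0,0,0,0,0,0,0.01],[0,0,0,0,0,0,0.01],[0,0,0,0,0,0,0.01],[0,0,0,0,0,0,0.01]]], "squeeze": 100}}

```text
t: 6.82
tool_pos: [0.4418, -0.2503, 0.0403]
tool_rot: [-2.064, 0.297, 2.072]
contact_force: [-0.7, 1.0, -0.4]
opening: 0.0147
```

Run:
```python
from h import *
M=T();np.save("grasp.npy",M);print(M,ctrl.get_obs()["contact_force"])
```

```text
[[-0.0039 -0.2818 -0.9595  0.4418]
 [ 0.0012 -0.9595  0.2818 -0.2503]
 [-1.     -0.0001  0.0041  0.0403]
 [ 0.      0.      0.      1.    ]] [-0.729   0.9567 -0.3716]
```

>>> {"api": "arm_command", "payload": {"plan": [[[-0.008,0,0,0,0,0,0.01],[-0.02,0,0,0,0,0,0.01],[-0.02,0,0,0,0,0,0.01],[-0.02,0,0,0,0,0,0.01],[-0.02,0,0,0,0,0,0.01],[-0.02,0,0,0,0,0,0.01],[-0.02,0,0,0,0,0,0.01],[-0.02,0,0,0,0,0,0.01],[-0.008,0,0,0,0,0,0.01],[0,0,0,0,0,0,0.01]]]}}

```text
t: 7.65
tool_pos: [0.4398, -0.2491, 0.2039]
tool_rot: [-2.056, 0.295, 2.077]
contact_force: [0.4, -0.8, -0.9]
opening: 0.0149
```

Run:
```python
from h import *
print(T())
goal((.4786,-.117,.196),np.radians(11.3))
```

```text
[[-0.0098 -0.2826 -0.9592  0.4398]
 [ 0.0045 -0.9592  0.2826 -0.2491]
 [-0.9999 -0.0015  0.0106  0.2039]
 [ 0.      0.      0.      1.    ]]
shift mm [   8.0753 -137.6654   -0.0185] turn [152.2814   0.3158  -0.7802]
shift mm [   8.0753 -137.6654   -0.0185] turn [-27.7165   0.5756   0.233 ]
```

>>> {"api": "arm_command", "payload": {"plan": [[[0.001,-0.02,0,0,0.1,0,0.01],[0.001,-0.02,0,0,0.1,0,0.01],[0.001,-0.02,0,0,0.1,0,0.01],[0.001,-0.02,0,0,0.1,0,0.01],[0.001,-0.02,0,0,0.1,0,0.01],[0.001,-0.02,0,0,0.1,0,0.01],[0.001,-0.018,0,0,0,0,0.01],[0,0,0,-5.5,0,0,0.01],[0,0,0,-5.5,0,0,0.01],[0,0,0,-5.5,0,0,0.01],[0,0,0,-5.5,0,0,0.01],[0,0,0,-5.5,0,0,0.01],[0,0,0,0,0,0,0.01]]]}}

```text
t: 8.73
tool_pos: [0.4723, -0.1072, 0.1793]
tool_rot: [2.091, 0.241, -2.135]
contact_force: [-0.1, -0.1, -1.8]
opening: 0.0146
```

Run:
```python
from h import *
print(T())
goal((.4786,-.117,.196),np.radians(11.3))
M=c2w("wrist");snap("wrist","w3.png")
for n in ["below_finger","bar_tip","foot","press_base"]:
    for d in mark_of("wrist",n)[:2]: p=w("wrist",d["at"],M);print(n,round(d["conf"],2),p,px("wrist",p))
s=get_image("scene");cv2.imwrite("pics/s3.png",cv2.resize(s[90:240,220:420],(800,600))[:,:,::-1])
for n in ["below_finger","bar_tip","foot","follower","press_base"]:
    for d in mark_of("scene",n)[:1]: p=w("scene",d["at"]);print(n,round(d["conf"],2),p)
```

```text
[[-0.0219  0.213  -0.9768  0.4723]
 [ 0.0101 -0.9769 -0.2133 -0.1072]
 [-0.9997 -0.0146  0.0193  0.1793]
 [ 0.      0.      0.      1.    ]]
shift mm [-16.8943  10.6863  -3.6997] turn [-178.9778   -1.2904    1.7367]
shift mm [-16.8943  10.6863  -3.6997] turn [1.0091 1.1118 0.8261]
bar_tip 0.76 [0.4507 0.0807 0.0054] [105.8828 192.442 ]
below_finger 0.61 [ 0.6618 -0.0795  0.0187]
bar_tip 0.83 [ 0.6008 -0.0798  0.1967]
foot 0.88 [0.6921 0.0121 0.132 ]
follower 0.86 [0.6875 0.0119 0.0849]
```

View pics/w3.png

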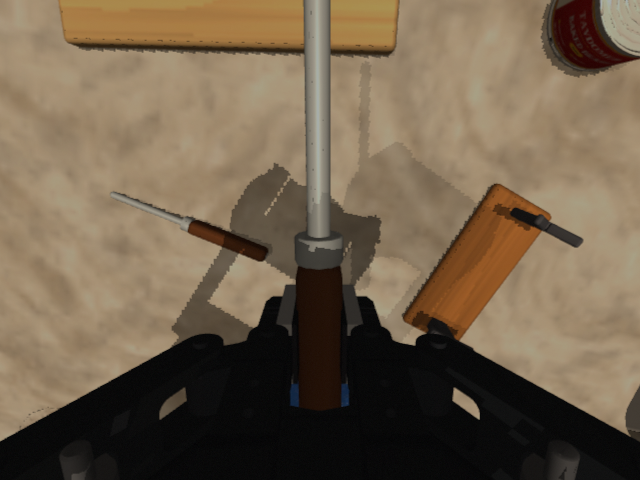

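View pics/s3.png

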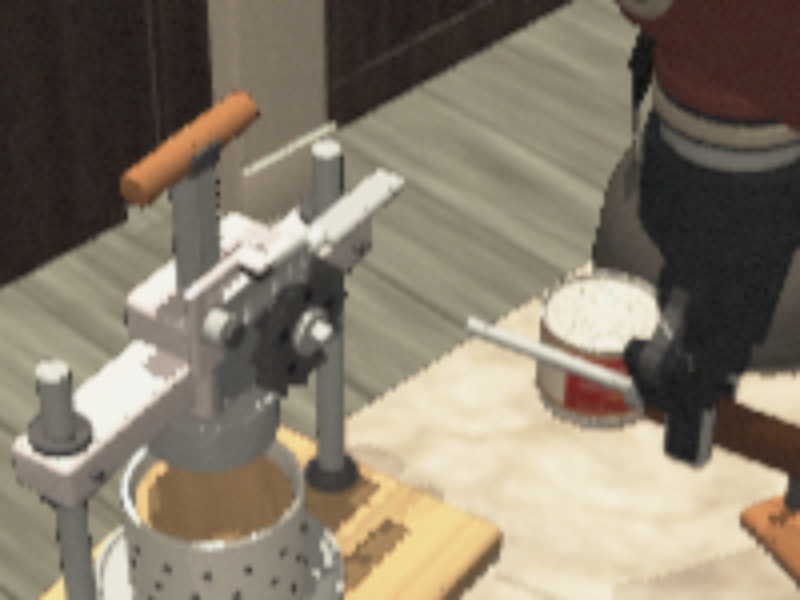

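The wrist view shows the bar straight in the grip, along column ~317; the finger is out of view. In the scene crop the finger tab runs from (315,240) to (400,180), and the rod tip is at (472,323), in front of it and lower.

Run:
```python
from h import *
f=lambda c:(220+c[0]/4,90+c[1]/4)
for z in(.23,.241,.25,.265):
    print(z,"ctr",ray("scene",f((357,207)),z),"nearR",ray("scene",f((404,182)),z),"nearL",ray("scene",f((320,246)),z))
print("tip",px("scene",T()[:3,3]+np.array([.122*.977,.122*.213,.019])),f((472,323)))
get_image("top");get_image("wrist")
for n in ["below_finger","bar_tip","press_base"]:
    for d in mark_of("top",n)[:1]: p=w("top",d["at"]);print(n,round(d["conf"],2),p)
print(ctrl.get_obs()["contact_force"])
```

```text
0.23 ctr [ 0.6685 -0.0768  0.23  ] nearR [ 0.6672 -0.1082  0.23  ] nearL [ 0.6583 -0.042   0.23  ]
0.241 ctr [ 0.6576 -0.0662  0.241 ] nearR [ 0.6563 -0.097   0.241 ] nearL [ 0.6475 -0.0319  0.241 ]
0.25 ctr [ 0.6486 -0.0574  0.25  ] nearR [ 0.6473 -0.0879  0.25  ] nearL [ 0.6387 -0.0237  0.25  ]
0.265 ctr [ 0.6337 -0.0429  0.265 ] nearR [ 0.6324 -0.0726  0.265 ] nearL [ 0.624 -0.01   0.265]
tip [338.5352 170.0471] (338.0, 170.75)
[-0.2282  1.049  -0.8429]
```

Run:
```python
from h import *
goal((.4766,-.112,.189),np.radians(11.3))
```

```text
shift mm [-8.0898  4.9358 -2.2747] turn [-179.0942   -1.1628    1.5392]
shift mm [-8.0898  4.9358 -2.2747] turn [0.8954 0.9848 0.744 ]
```

>>> {"api": "arm_command", "payload": {"plan": [[[-0.005,0.002,-0.0025,0.5,0.6,0.4,0.01],[-0.005,0.003,-0.0025,0.5,0.5,0.4,0.01],[0,0,0,0,0,0,0.01]]]}}

```text
t: 9.78
tool_pos: [0.4797, -0.1118, 0.1917]
tool_rot: [2.123, 0.204, -2.115]
contact_force: [1.0, -0.9, -0.5]
opening: 0.0146
```

Run:
```python
from h import *
print(T())
goal((.553,-.097,.189),np.radians(11.3))
```

```text
[[ 0.004   0.1923 -0.9813  0.4797]
 [-0.0015 -0.9813 -0.1923 -0.1118]
 [-1.      0.0022 -0.0036  0.1917]
 [ 0.      0.      0.      1.    ]]
shift mm [  2.9251  -0.4583 -74.7428] turn [179.7892  -0.1984   0.3251]
shift mm [  2.9251  -0.4583 -74.7428] turn [-0.2104 -0.2072 -0.1264]
```

>>> {"api": "arm_command", "payload": {"plan": [[[0.001,0,-0.0085,0,-0.1,0,0.01],[0.001,0,-0.0085,0,-0.1,0,0.01],[0,0,-0.0085,0,0,0,0.01],[0,0,-0.0085,0,0,0,0.01],[0,0,-0.0085,0,0,0,0.01],[0,0,-0.0085,0,0,0,0.01],[0,0,0,0,0,0,0.01]]]}}

```text
t: 10.37
tool_pos: [0.5363, -0.101, 0.19]
tool_rot: [2.121, 0.203, -2.117]
contact_force: [0.4, 0.8, 0.5]
opening: 0.0151
```

Run:
```python
from h import *
print(T())
goal((.553,-.097,.189),np.radians(11.3))
```

```text
[[ 0.0022  0.1922 -0.9814  0.5363]
 [-0.0025 -0.9814 -0.1922 -0.101 ]
 [-1.      0.0028 -0.0017  0.19  ]
 [ 0.      0.      0.      1.    ]]
shift mm [  1.0594  -0.6901 -17.1492] turn [179.7799  -0.2564   0.1511]
shift mm [  1.0594  -0.6901 -17.1492] turn [-0.2199 -0.0963 -0.1635]
```

>>> {"api": "arm_command", "payload": {"plan": [[[0,0,-0.006,0,0,0,0.01],[0,0,-0.006,0,0,0,0.01],[0,0,-0.006,0,0,0,0.01],[0,0,0,0,0,0,0.01]]]}}

```text
t: 10.7
tool_pos: [0.556, -0.0968, 0.1893]
tool_rot: [2.119, 0.204, -2.118]
contact_force: [0.9, -0.4, -0.4]
opening: 0.0149
```

Run:
```python
from h import *
print(T()[:3,3],T()[2])
s=get_image("scene");cv2.imwrite("pics/s4.png",cv2.resize(s[100:200,260:393],(800,600),interpolation=cv2.INTER_CUBIC)[:,:,::-1])
for i in range(6): 
    o=ctrl.get_obs();print(o["t"],o["contact_force"],o["wrist_torque"]);get_image("wrist")
```

```text
[ 0.556  -0.0968  0.1893] [-1.      0.0022 -0.0003  0.1893]
10.75 [-0.1793  0.1429  0.3009] [-0.0142  0.0017 -0.0414]
10.8 [ 0.2277 -0.3881 -1.4949] [-0.0655  0.0183  0.0019]
10.85 [-0.2265 -0.79   -0.8147] [-0.013   0.0686 -0.0345]
10.9 [ 0.4831  0.4879 -1.3289] [-0.0007  0.0208 -0.0498]
10.95 [ 0.6433 -0.6988 -0.4453] [-0.0554  0.0778  0.0424]
11.0 [-0.2029  0.0542 -1.3549] [0.0329 0.023  0.001 ]
```

View pics/s4.png

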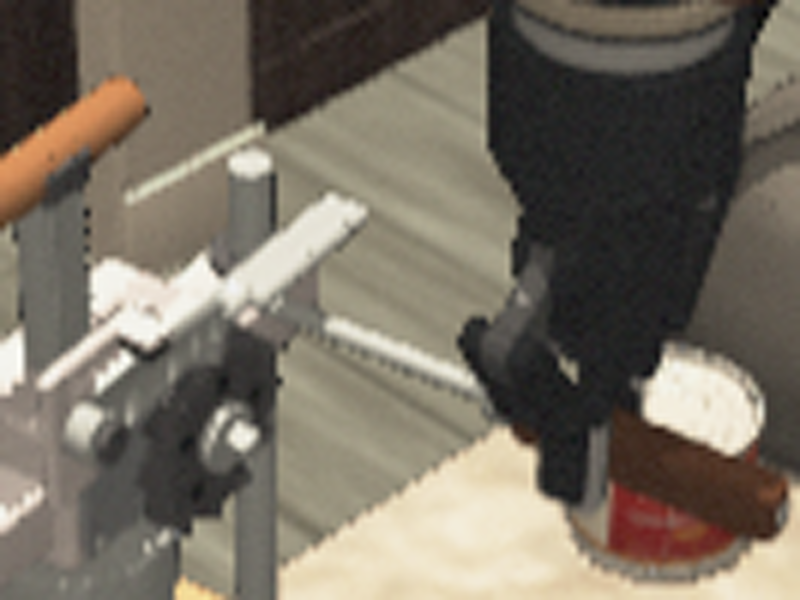

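```bash
cat >> h.py <<'E'
def feel(n=8):
    A=[]
    for i in range(n):
        o=ctrl.get_obs(); A.append(np.r_[o["tool_pos"],o["contact_force"],o["wrist_torque"]]); get_image("scene")
    A=np.array(A); print("t",o["t"],"pos",A[:,:3].mean(0),"F",A[:,3:6].mean(0),"Tq",A[:,6:].mean(0),"tilt",np.degrees(T()[2,2]))
    for d in mark_of("scene","foot")[:1]: print("foot",w("scene",d["at"]),d["conf"])
E
python3 -c "
from h import *
feel()"
```

```text
t 11.4 pos [ 0.5549 -0.0971  0.1894] F [-0.0055  0.1267 -1.0776] Tq [ 0.0029  0.0474 -0.0089] tilt 0.00247559835523217
foot [0.6908 0.0113 0.1301] 0.88
```

>>> {"api": "arm_command", "payload": {"plan": [[[-0.002,0,0,0,0,0,0.01],[-0.002,0,0,0,0,0,0.01],[-0.002,0,0,0,0,0,0.01],[-0.002,0,0,0,0,0,0.01],[-0.002,0,0,0,0,0,0.01],[0,0,0,0,0,0,0.01]]]}}

```text
t: 12.0
tool_pos: [0.5552, -0.097, 0.2006]
tool_rot: [2.119, 0.203, -2.118]
contact_force: [0.5, -0.1, -1.3]
opening: 0.0148
```

```bash
python3 -c "
from h import *
feel()"
```

```text
t 12.35 pos [ 0.5549 -0.0969  0.2   ] F [ 0.1227 -0.2202 -0.7593] Tq [-0.0102  0.0184 -0.0057] tilt 0.05922688678481277
foot [0.6898 0.0144 0.1292] 0.96
```

>>> {"api": "arm_command", "payload": {"plan": [[[-0.0015,0,0,0,0,0,0.01],[-0.0015,0,0,0,0,0,0.01],[-0.0015,0,0,0,0,0,0.01],[-0.0015,0,0,0,0,0,0.01],[0,0,0,0,0,0,0.01]]]}}

```text
t: 12.87
tool_pos: [0.5547, -0.0969, 0.2061]
tool_rot: [2.118, 0.204, -2.12]
contact_force: [-0.9, 0.8, -0.5]
opening: 0.0147
```

```bash
python3 -c "
from h import *
feel()"
```

```text
t 13.2167 pos [ 0.5545 -0.0968  0.2057] F [-0.3385  0.4009 -0.8576] Tq [ 0.0012  0.0265 -0.0147] tilt 0.1230148096858406
foot [0.6902 0.0122 0.1302] 0.81
```

>>> {"api": "arm_command", "payload": {"plan": [[[-0.0015,0,0,0,0,0,0.01],[-0.0015,0,0,0,0,0,0.01],[-0.0015,0,0,0,0,0,0.01],[0,0,0,0,0,0,0.01]]]}}

```text
t: 13.65
tool_pos: [0.5543, -0.0968, 0.2102]
tool_rot: [2.117, 0.204, -2.122]
contact_force: [-0.1, 0.2, -1.5]
opening: 0.0145
```

```bash
python3 -c "
from h import *
feel()"
```

```text
t 14.0 pos [ 0.5542 -0.0967  0.2098] F [-0.0481  0.2208 -1.0325] Tq [ 0.0117  0.0193 -0.0144] tilt 0.18207397139494938
foot [0.6898 0.0085 0.131 ] 0.77
```

>>> {"api": "arm_command", "payload": {"plan": [[[-0.0015,0,0,0,0,0,0.01],[-0.0015,0,0,0,0,0,0.01],[0,0,0,0,0,0,0.01]]]}}

```text
t: 14.35
tool_pos: [0.5537, -0.0966, 0.2121]
tool_rot: [2.115, 0.205, -2.124]
contact_force: [1.0, 0.2, -2.3]
opening: 0.0145
```

```bash
python3 -c "
from h import *
feel(6)"
```

```text
t 14.6 pos [ 0.5537 -0.0966  0.212 ] F [ 0.934   0.1565 -2.3153] Tq [-0.0425  0.0443 -0.0048] tilt 0.2514424016986168
foot [0.6934 0.0121 0.1292] 0.7
```

>>> {"api": "arm_command", "payload": {"plan": [[[-0.0015,0,0,0,0,0,0.01],[-0.0015,0,0,0,0,0,0.01],[0,0,0,0,0,0,0.01]]]}}

```text
t: 14.95
tool_pos: [0.5534, -0.0964, 0.214]
tool_rot: [2.114, 0.206, -2.126]
contact_force: [1.6, -0.9, -3.1]
opening: 0.0146
```

```bash
python3 -c "
from h import *
feel(6)"
```

```text
t 15.2 pos [ 0.5534 -0.0964  0.214 ] F [ 1.9827 -0.4673 -3.1135] Tq [-0.0573  0.0451 -0.0341] tilt 0.3199453300320592
foot [0.6903 0.0142 0.1319] 0.67
```

>>> {"api": "arm_command", "payload": {"plan": [[[-0.0015,0,0,0,0,0,0.01],[-0.0015,0,0,0,0,0,0.01],[0,0,0,0,0,0,0.01]]]}}

```text
t: 15.55
tool_pos: [0.5532, -0.0963, 0.2167]
tool_rot: [2.113, 0.206, -2.127]
contact_force: [1.7, 0.8, -4.4]
opening: 0.0147
```

```bash
python3 -c "
from h import *
feel(6)"
```

```text
t 15.8 pos [ 0.5532 -0.0963  0.2166] F [ 1.943  -0.0395 -3.6825] Tq [-0.0492  0.0419 -0.0556] tilt 0.35510767344277683
foot [0.692  0.0113 0.1332] 0.81
```

>>> {"api": "arm_command", "payload": {"plan": [[[-0.0015,0,-0.0003,0,0,0,0.01],[-0.0015,0,-0.0003,0,0,0,0.01],[0,0,0,0,0,0,0.01]]]}}

```text
t: 16.15
tool_pos: [0.5531, -0.0961, 0.219]
tool_rot: [2.111, 0.207, -2.13]
contact_force: [1.6, 0.4, -4.7]
opening: 0.0147
```

```bash
python3 -c "
from h import *
feel(6)"
```

```text
t 16.4 pos [ 0.5531 -0.0961  0.219 ] F [ 1.6487 -0.0762 -3.6819] Tq [-0.0672  0.1409 -0.0233] tilt 0.4745665122089718
foot [0.6909 0.0108 0.1295] 0.69
```

>>> {"api": "arm_command", "payload": {"plan": [[[-0.0015,0,-0.0003,0,0,0,0.01],[-0.0015,0,-0.0003,0,0,0,0.01],[0,0,0,0,0,0,0.01]]]}}

```text
t: 16.75
tool_pos: [0.5531, -0.0959, 0.2215]
tool_rot: [2.109, 0.208, -2.132]
contact_force: [0.3, 0.1, -4.2]
opening: 0.0147
```

```bash
python3 -c "
from h import *
feel(6)"
```

```text
t 17.0 pos [ 0.5531 -0.0959  0.2214] F [ 0.7211  0.3762 -4.67  ] Tq [-0.0498  0.2461  0.0129] tilt 0.5915552976299138
foot [0.689  0.0104 0.1292] 0.93
```

>>> {"api": "arm_command", "payload": {"plan": [[[-0.0012,0,-0.0002,0,0,0,0.01],[0,0,0,0,0,0,0.01]]]}}

```text
t: 17.27
tool_pos: [0.5531, -0.0958, 0.2223]
tool_rot: [2.109, 0.208, -2.133]
contact_force: [0.9, 0.1, -4.1]
opening: 0.0143
```

```bash
python3 -c "
from h import *
feel(6)"
```

```text
t 17.5167 pos [ 0.5531 -0.0958  0.2223] F [ 0.4032  0.1092 -3.8535] Tq [-0.0154  0.2739  0.0006] tilt 0.624535529783334
foot [0.6898 0.0109 0.1281] 0.57
```

>>> {"api": "arm_command", "payload": {"plan": [[[-0.001,0,-0.0002,0,0,0,0.01],[0,0,0,0,0,0,0.01]]]}}

```text
t: 17.78
tool_pos: [0.5531, -0.0957, 0.223]
tool_rot: [2.108, 0.208, -2.133]
contact_force: [1.0, -1.1, -3.9]
opening: 0.0144
```

```bash
python3 -c "
from h import *
feel(6)"
```

```text
t 18.0333 pos [ 0.5531 -0.0958  0.223 ] F [ 0.2916  0.1799 -4.0161] Tq [-0.0367  0.2993  0.0096] tilt 0.6698636834581162
foot [0.6912 0.0107 0.1297] 0.9
```

>>> {"api": "arm_command", "payload": {"plan": [[[-0.001,0,-0.0002,0,0,0,0.01],[0,0,0,0,0,0,0.01]]]}}

```text
t: 18.3
tool_pos: [0.5531, -0.0957, 0.2238]
tool_rot: [2.107, 0.208, -2.134]
contact_force: [0.1, 0.3, -3.0]
opening: 0.0146
```

```bash
python3 -c "
from h import *
feel(6)"
```

```text
t 18.55 pos [ 0.5531 -0.0957  0.2238] F [-0.5581  0.6461 -3.4451] Tq [0.0152 0.3438 0.0496] tilt 0.6934887898756562
foot [0.6905 0.0127 0.1261] 0.68
```

>>> {"api": "arm_command", "payload": {"plan": [[[-0.001,0,-0.0002,0,0,0,0.01],[0,0,0,0,0,0,0.01]]]}}

```text
t: 18.82
tool_pos: [0.5531, -0.0956, 0.2248]
tool_rot: [2.107, 0.208, -2.135]
contact_force: [-0.0, 1.4, -3.4]
opening: 0.0142
```

```bash
python3 -c "
from h import *
feel(6)"
```

```text
t 19.0667 pos [ 0.5531 -0.0956  0.2247] F [-0.5911  0.6235 -3.4656] Tq [-0.0016  0.3845  0.0448] tilt 0.7278389046601496
foot [0.6882 0.0106 0.1162] 0.93
```

The ram is sinking: the foot went from 0.130 to 0.116. Hold here.

>>> {"api": "arm_command", "payload": {"plan": [[[-0.0004,0,0,0,0,0,0.01],[0,0,0,0,0,0,0.01],[0,0,0,0,0,0,0.01],[0,0,0,0,0,0,0.01],[0,0,0,0,0,0,0.01],[0,0,0,0,0,0,0.01],[0,0,0,0,0,0,0.01],[0,0,0,0,0,0,0.01]]]}}

```text
t: 19.83
tool_pos: [0.5531, -0.0956, 0.2249]
tool_rot: [2.107, 0.208, -2.135]
contact_force: [-0.8, 0.6, -3.5]
opening: 0.0147
```

```bash
python3 -c "
from h import *
feel(12)
feel(12)
feel(12)
for d in mark_of('scene','follower')[:1]: print('follower',w('scene',d['at']),d['conf'])
"
```

```text
t 20.3833 pos [ 0.5531 -0.0956  0.2249] F [-0.5371  0.5196 -3.7   ] Tq [-0.0092  0.393   0.0605] tilt 0.733876045520597
foot [0.4858 0.2809 0.0005] 0.72
t 21.0333 pos [ 0.5531 -0.0956  0.2249] F [-0.2716  0.4808 -3.7137] Tq [0.0001 0.3653 0.028 ] tilt 0.7337333818649032
foot [0.6899 0.0091 0.0852] 0.77
t 21.6833 pos [ 0.5531 -0.0956  0.2249] F [-0.4104  0.2808 -3.9674] Tq [0.0051 0.3847 0.0492] tilt 0.7310388815403435
foot [0.6895 0.0112 0.0841] 0.81
follower [0.6874 0.0138 0.0842] 0.9
```

Run:
```python
from h import *
a=get_image("scene").astype(int)
for i in range(14): b=get_image("scene")
d=np.abs(b.astype(int)-a).max(2)[90:200,230:320];print((d>25).sum(),ctrl.get_obs()["t"])
feel(4)
s=b;cv2.imwrite("pics/s5.png",cv2.resize(s[90:240,220:420],(800,600))[:,:,::-1])
```

```text
2 22.5833
t 22.7333 pos [ 0.5531 -0.0956  0.2249] F [-0.5971  0.0967 -3.6658] Tq [-0.0275  0.3676  0.0689] tilt 0.7294259047262598
foot [0.6903 0.01   0.0812] 0.91
```

View pics/s5.png

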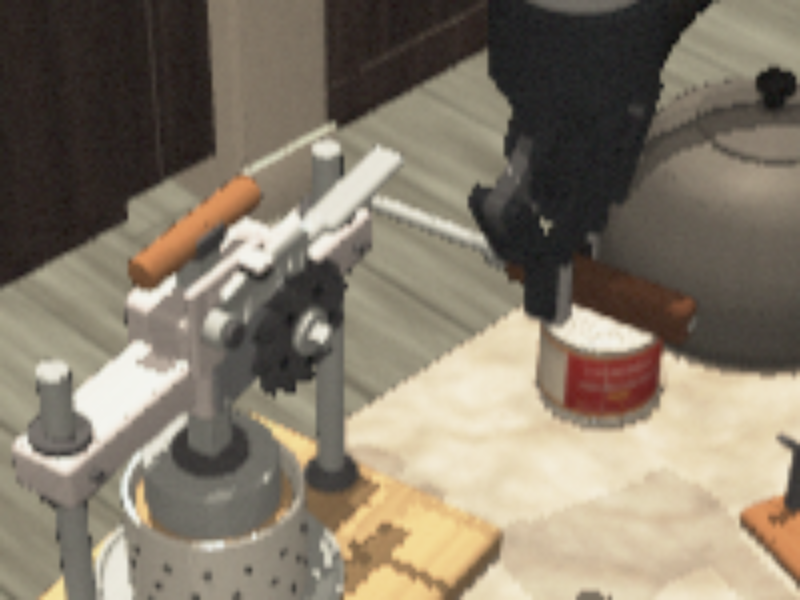

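The ram's foot is down in the mould, the T-handle has dropped to (195,230), nothing moves, and the rod is under the raised finger at (375,200). I'll lower the pawl and withdraw.

>>> {"api": "arm_command", "payload": {"plan": [[[0.003,0,0,0,0,0,0.01],[0.003,0,0,0,0,0,0.01],[0.003,0,0,0,0,0,0.01],[0.003,0,0,0,0,0,0.01],[0.003,0,0,0,0,0,0.01],[0.003,0,0,0,0,0,0.01],[0.003,0,0,0,0,0,0.01],[0.003,0,0,0,0,0,0.01],[0.003,0,0,0,0,0,0.01],[0,0,0.008,0,-0.2,0,0.01],[0,0,0.009,0,-0.2,0,0.01],[0,0,0.009,0,-0.2,0,0.01],[0,0,0.009,0,0,0,0.01],[0,0,0.009,0,0,0,0.01],[0,0,0.009,0,0,0,0.01],[0,0,0.009,0,0,0,0.01],[0,0,0.009,0,0,0,0.01],[0,0,0.009,0,0,0,0.01],[0,0,0,0,0,0,0.01]]]}}

```text
t: 24.42
tool_pos: [0.4684, -0.1136, 0.2006]
tool_rot: [2.104, 0.201, -2.134]
contact_force: [0.9, 0.3, -0.4]
opening: 0.0149
```

Run:
```python
from h import *
print(T())
feel(2)
G=np.load("grasp.npy");print("grasp",G)
p=G[:3,3].copy();p[2]=.22
goal(p,np.arctan2(.2818,-.9595)+np.pi)
```

```text
[[-0.0138  0.1908 -0.9815  0.4684]
 [-0.0044 -0.9816 -0.1908 -0.1136]
 [-0.9999  0.0017  0.0144  0.2006]
 [ 0.      0.      0.      1.    ]]
t 24.4667 pos [ 0.4687 -0.1136  0.2006] F [ 0.7386 -0.0439 -0.5574] Tq [ 0.02   -0.0115 -0.0305] tilt 0.7659509125030274
foot [0.6897 0.0098 0.0851] 0.7
grasp [[-0.0039 -0.2818 -0.9595  0.4418]
 [ 0.0012 -0.9595  0.2818 -0.2503]
 [-1.     -0.0001  0.0041  0.0403]
 [ 0.      0.      0.      1.    ]]
shift mm [-18.3132 129.04    54.0495] turn [-152.5991    0.3838    0.9943]
shift mm [-18.3132 129.04    54.0495] turn [27.3974  0.7324 -0.2827]
```

>>> {"api": "arm_command", "payload": {"plan": [[[-0.004,0,0,5.5,0.2,-0.1,0.01],[-0.004,0,0,5.5,0.2,-0.1,0.01],[-0.004,0,0,5.5,0.2,0,0.01],[-0.004,0,0,5.5,0.1,0,0.01],[-0.002,0,0,5.4,0,0,0.01],[0,0,0,0,0,0,0.01]]]}}

```text
t: 25.07
tool_pos: [0.4722, -0.1129, 0.2192]
tool_rot: [-2.055, 0.317, 2.056]
contact_force: [0.0, 1.0, -1.5]
opening: 0.0148
```

Run:
```python
from h import *
G=np.load("grasp.npy")
p=G[:3,3].copy();p[2]=.20
goal(p,np.arctan2(.2818,-.9595)+np.pi)
```

```text
shift mm [ 19.1545 140.2    -12.4835] turn [178.7987   0.0444  -0.0462]
shift mm [ 19.1545 140.2    -12.4835] turn [-1.2012  0.0296  0.0284]
```

>>> {"api": "arm_command", "payload": {"plan": [[[0.001,0.02,-0.0017,0.3,0,0,0.01],[0.001,0.02,-0.0017,-0.3,0,0,0.01],[0.001,0.02,-0.0017,-0.3,0,0,0.01],[0.001,0.02,-0.0017,-0.3,0,0,0.01],[0.001,0.02,-0.0017,-0.3,0,0,0.01],[0.001,0.02,-0.0017,-0.3,0,0,0.01],[0.001,0.018,-0.0017,-0.3,0,0,0.01],[0,0,0,0,0,0,0.01]]]}}

```text
t: 25.73
tool_pos: [0.4462, -0.2529, 0.2108]
tool_rot: [-2.087, 0.261, 2.087]
contact_force: [-1.0, 0.7, -1.3]
opening: 0.0146
```

Run:
```python
from h import *
print(T())
G=np.load("grasp.npy")
p=G[:3,3].copy();p[2]=.10
goal(p,np.arctan2(.2818,-.9595)+np.pi)
get_image("scene")
for n in("bar_tip","bar_grip"):
    for d in mark_of("scene",n)[:2]: print(n,w("scene",d["at"]),d["conf"])
```

```text
[[ 0.0006 -0.2482 -0.9687  0.4462]
 [ 0.0019 -0.9687  0.2482 -0.2529]
 [-1.     -0.002  -0.0001  0.2108]
 [ 0.      0.      0.      1.    ]]
shift mm [110.8065  -1.1785   4.887 ] turn [-178.0019   -0.1745   -0.0037]
shift mm [110.8065  -1.1785   4.887 ] turn [ 1.998  -0.0024  0.1123]
bar_tip [0.452  0.0829 0.0051] 0.66
bar_tip [ 0.5702 -0.2823  0.2292] 0.56
bar_grip [ 0.453  -0.2574  0.2291] 0.86
bar_grip [ 0.4379 -0.0135  0.0109] 0.71
```

>>> {"api": "arm_command", "payload": {"plan": [[[0.002,-0.0006,0.0025,1,0,0,0.01],[0.002,-0.0006,0.0025,1,0,0.1,0.01],[0.018,0,0,0,0,0,0.01],[0.018,0,0,0,0,0,0.01],[0.018,0,0,0,0,0,0.01],[0.018,0,0,0,0,0,0.01],[0.018,0,0,0,0,0,0.01],[0.01,0,0,0,0,0,0.01],[0,0,0,0,0,0,0.01]]]}}

```text
t: 26.63
tool_pos: [0.4443, -0.2402, 0.1046]
tool_rot: [-2.077, 0.291, 2.066]
contact_force: [-0.2, -0.3, -1.6]
opening: 0.0146
```

Run:
```python
from h import *
print(T())
G=np.load("grasp.npy")
goal(G[:3,3],np.arctan2(.2818,-.9595)+np.pi)
```

```text
[[ 0.0055 -0.2756 -0.9612  0.4443]
 [-0.0005 -0.9613  0.2756 -0.2402]
 [-1.     -0.0011 -0.0054  0.1046]
 [ 0.      0.      0.      1.    ]]
shift mm [64.2983 10.5355 -0.0027] turn [-179.6323   -0.098    -0.4857]
shift mm [64.2983 10.5355 -0.0027] turn [ 0.367  -0.3098  0.0625]
```

>>> {"api": "arm_command", "payload": {"plan": [[[0,0.0055,0,0.4,-0.3,0,0.01],[0,0.005,0,0,0,0,0.01],[0,0,0,0,0,0,0.01],[0.007,0,0,0,0,0,0.01],[0.007,0,0,0,0,0,0.01],[0.007,0,0,0,0,0,0.01],[0.007,0,0,0,0,0,0.01],[0,0,0,0,0,0,0.01]]]}}

```text
t: 27.3
tool_pos: [0.4439, -0.2528, 0.0791]
tool_rot: [-2.076, 0.302, 2.061]
contact_force: [-0.2, -0.4, -1.1]
opening: 0.0142
```

Run:
```python
from h import *
print(T())
G=np.load("grasp.npy")
goal(G[:3,3],np.arctan2(.2818,-.9595)+np.pi)
```

```text
[[ 0.0066 -0.2828 -0.9591  0.4439]
 [-0.0041 -0.9592  0.2828 -0.2528]
 [-1.      0.002  -0.0075  0.0791]
 [ 0.      0.      0.      1.    ]]
shift mm [38.7991 -1.8422  2.9849] turn [179.9373  -0.1844   0.6715]
shift mm [38.7991 -1.8422  2.9849] turn [-0.0613 -0.4276 -0.1174]
```

>>> {"api": "arm_command", "payload": {"plan": [[[0,-0.0018,0.003,0,-0.4,0,0.01],[0.005,0,0,0,0,0,0.01],[0.005,0,0,0,0,0,0.01],[0.005,0,0,0,0,0,0.01],[0,0,0,0,0,0,0.01]]]}}

```text
t: 27.72
tool_pos: [0.4409, -0.2495, 0.0618]
tool_rot: [-2.067, 0.3, 2.07]
contact_force: [0.4, -0.7, -1.2]
opening: 0.0146
```

Run:
```python
from h import *
print(T()[:3,3])
G=np.load("grasp.npy")
goal(G[:3,3],np.arctan2(.2818,-.9595)+np.pi)
```

```text
[ 0.4409 -0.2495  0.0618]
shift mm [21.5412  0.5504 -1.0918] turn [179.9518  -0.1332  -0.1297]
shift mm [21.5412  0.5504 -1.0918] turn [-0.0481  0.0826 -0.0848]
```

>>> {"api": "arm_command", "payload": {"plan": [[[0.004,0.0005,-0.001,0,0,0,0.01],[0.004,0,0,0,0,0,0.01],[0.004,0,0,0,0,0,0.01],[0.004,0,0,0,0,0,0.01],[0.002,0,0,0,0,0,0.01],[0.001,0,0,0,0,0,0.01],[0,0,0,0,0,0,0.01]]]}}

```text
t: 28.3
tool_pos: [0.4418, -0.2503, 0.0404]
tool_rot: [-2.066, 0.299, 2.07]
contact_force: [-0.0, 0.2, -0.2]
opening: 0.0148
```

Run:
```python
from h import *
feel(4)
G=np.load("grasp.npy")
goal(G[:3,3],np.arctan2(.2818,-.9595)+np.pi)
```

```text
t 28.45 pos [ 0.4419 -0.2504  0.0406] F [ 0.3474  0.3882 -0.4958] Tq [0.0152 0.0161 0.0255] tilt 0.04552238908387331
foot [0.6896 0.0118 0.0818] 0.63
shift mm [ 0.812  -0.1367  0.457 ] turn [179.9547  -0.1585  -0.0611]
shift mm [ 0.812  -0.1367  0.457 ] turn [-0.0452  0.0389 -0.1009]
```

Back at the original grasp pose. Open slowly, then rise.

>>> {"api": "arm_command", "payload": {"plan": [[[0.0005,0,0,0,0,0,0.012],[0,0,0,0,0,0,0.02],[0,0,0,0,0,0,0.03],[0,0,0,0,0,0,0.05],[0,0,0,0,0,0,0.085],[0,0,0,0,0,0,0.085],[0,0,0,0,0,0,0.085],[0,0,0,0,0,0,0.085],[0,0,0,0,0,0,0.085],[-0.01,0,0,0,0,0,0.085],[-0.015,0,0,0,0,0,0.085],[-0.02,0,0,0,0,0,0.085],[-0.03,0,0,0,0,0,0.085],[-0.03,0,0,0,0,0,0.085],[-0.03,0,0,0,0,0,0.085],[-0.03,0,0,0,0,0,0.085],[-0.03,0,0,0,0,0,0.085],[0,0,0,0,0,0,0.085]]]}}

```text
t: 30.05
tool_pos: [0.441, -0.2492, 0.249]
tool_rot: [-2.066, 0.299, 2.07]
contact_force: [0.6, -0.8, 1.1]
opening: 0.0848
```

Run:
```python
from h import *
M=c2w("wrist");a=get_image("wrist")
for d in cut_out("wrist","bar_grip")[:2]:
    m=d["mask"];ys,xs=np.nonzero(m);P=np.array([ray("wrist",(u,v),.062,M)[:2] for u,v in list(zip(xs,ys))[::7]])
    c=P.mean(0);v=np.linalg.svd(P-c,full_matrices=0)[2][0]; v*=np.sign(v[0]);s=(P-c)@v
    print("cut",d["conf"],"yaw",np.degrees(np.arctan2(v[1],v[0])),"ends",c+s.min()*v,c+s.max()*v,np.ptp(s))
feel(3)
for n in("bar_tip","bar_grip","rest_seat","follower"):
    for d in mark_of("scene",n)[:2]: print(n,w("scene",d["at"]),d["conf"])
s=get_image("scene");cv2.imwrite("pics/e.png",np.vstack([cv2.resize(s[100:240,220:480],(800,430)),])[:,:,::-1])
print(ctrl.get_obs()["opening"])
```

```text
cut 0.82 yaw 80.1777368786163 ends [ 0.4359 -0.0941] [0.4562 0.0231] 0.11896524774594869
cut 0.7 yaw -15.488954304708015 ends [ 0.3724 -0.2323] [ 0.5622 -0.2849] 0.19697021981650542
t 30.25 pos [ 0.4386 -0.2473  0.2411] F [-0.2527 -0.3834 -0.7104] Tq [ 0.0152 -0.0093  0.0208] tilt 0.94903815602145
foot [0.6875 0.0107 0.0816] 0.88
bar_tip [ 0.566  -0.2855  0.0573] 0.96
bar_tip [0.4546 0.0799 0.0064] 0.56
bar_grip [ 0.4483 -0.2516  0.0594] 0.95
bar_grip [ 0.4371 -0.0101  0.0087] 0.87
rest_seat [ 0.4446 -0.2503  0.0576] 0.84
follower [0.6894 0.0137 0.0837] 0.69
0.08520653192715166
```

View pics/e.png

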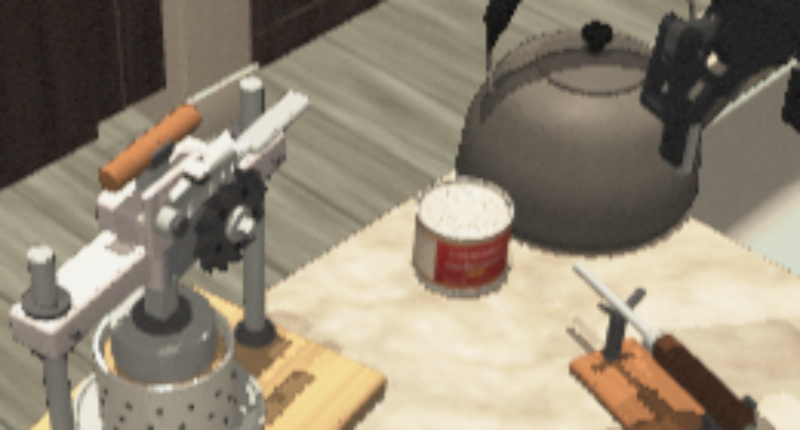

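The picture shows the ram in the mould at (165,340), the pawl back down, and the bar in both brackets (tip (578,268)). The gripper is clear above. Handing in.

```bash
python3 -c "
from station import *
print(finish_job())"
```

```text
the job is handed in; nothing more can be done
None
```

The ram is down on the follower and the bar is back in its rest. I handed the job in at about 30 s of the 72 s; no verdict was reported.

- **Lift:** I took the bar from its rest and felt the finger at about 0.233 m above the worktop. I raised the pawl in steps of about 1 mm until the ram began to sink, then held it. The averaged wrist readings never rose more than about 4 N above the unloaded level.
- **Ram:** The foot sank from 0.130 m to 0.082–0.085 m, against about 0.084 m for the follower. It was still before I let the pawl drop.
- **Bar:** It lies in both brackets, within about 3 mm and 1° of where it lay. The gripper is open and clear, about 0.18 m above it.

**What went wrong:**
- The first grasp was about 10 mm too high and 9 mm too far forward, so I opened and regrasped.
- Fast moves drifted by up to about 10–17 mm, and I corrected them each time before going on.
- The network readings scatter by a few mm, and one foot reading during the sinking was plainly wrong: it picked out the spice jar.
- My image estimate of the finger's place differed from the networks' by about 10 mm. The bar still met the finger without trouble.

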